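Open a bench steam cleaner's slanted filler for refilling

TASK

Get the bench steam cleaner ready for refilling: lift the flip-top flap with the red tab over its slanted filler and swing it right back so that it stays fully open, then unscrew the black quarter-turn cap beneath it (anticlockwise) and draw it out of the neck. Set the cap down inside the aluminium tray without dropping it, let go, and leave the candlestick, the polish tin and the wire brush where they stand.

Things in the scene. Friction and masses are not known exactly. Their poses are not given: they have to be found in the camera images.
- steamer: The steam cleaner, fixed: white housing 280 mm deep (x -130 to +150), 280 wide (y); its steel front slopes up at 30 degrees from 85 mm height at the front edge to 183 mm at x = +40, then a flat top with a handle up to 222 mm high at x = +110. Front faces its -x. Origin: on the bench under the housing, z up. Nozzle and cock stick out 35 mm low in front; a gauge 12 mm proud on the slope's right half.
- filler: The brass filler neck, fixed on the slope, tilted 30 degrees from vertical towards the steamer's front. Origin: on the sloping face, middle of the neck. z: neck axis, up and out of the slope; y: level, to the left; x: up the slope, away from the robot. Neck 46 mm across, rim at z = 20 mm. The cap sits on it, the flap closes over both. Slope bare for 60 mm around it but for the hinge bracket.
- neck_rim (a point): Centre of the neck's mouth, at filler (0, 0, 20) mm; axes as the filler's.
- flap_hinge (a point): Middle of the flap's hinge line, at filler (54, 0, 52) mm; the line runs along the filler's y. Its steel bracket is 38 mm wide and fills filler x = 50 to 62 mm, from the slope up to z = 55 mm. Axes as the filler's.
- flap (a joint): Opening angle of the steel flip-top flap (rad): 0 closed over the cap; 2.3 fully back at its stop. It turns positively about the filler's +y: the tab points to filler -x when closed, to +z at 1.57. The hinge is stiff: it stays at any angle and takes about 0.5 N at the tab. Flap: a 56 mm disc, 4 mm thick, centre 54 mm from the hinge line, underside at filler z = 52 mm when closed.
- flap_tab (a point): Grip point of the flap's red tab, 106 mm from the hinge line. The tab is a block 20 mm wide (along the hinge line) and 8 mm thick, from the disc's edge outwards: 82 to 116 mm from the hinge line. Closed, its mid-thickness is at filler z = 54 mm with free air below, down to the slope. Axes turn with the flap: y along the hinge line, x towards the hinge, z out of the flap's upper face.
- cap: The black quarter-turn (bayonet) cap, loose, about 90 g: ribbed round head 48 mm across, 24 mm tall, white pointer bar on top (2 mm); below it a brass stem 18 mm across, 14 mm long, with two lugs (32 mm over both, 9 mm wide, along the cap's x). Origin: centre of the head's underside, resting on the neck's rim. z: out of the head's top; x: along pointer and lugs. Locked, its axes are the filler's.
- cap_mid (a point): Centre of the cap's head, 12 mm from the cap's origin along its z. To release: turn the cap 75 degrees (1.31 rad) anticlockwise seen from its top, about the neck's axis; there the lugs meet their slots (6 degrees of play either way) just short of a stop; then it pulls out along the neck's axis and is clear after 15 mm. It turns with little resistance and cannot be pulled out before.
- tray: Shallow open aluminium parts tray, fixed on the bench to the left or right of the steamer: 150 mm (x) by 190 mm (y), 24 mm high, walls 4 mm, floor about 5 mm thick. Origin: centre of its underside, z up.
- candlestick: Loose brass candlestick, 84 mm across the foot, 135 mm tall, 0.45 kg. Origin under its foot. Bystander.
- polish_tin: Loose round tin of polish with a blue lid, 68 mm across, 75 mm tall. Origin under its base. Bystander.
- wire_brush: Loose wooden brush with brass bristles lying on the bench, about 250 mm long (x), 34 mm wide, 28 mm high. Origin under its middle. Bystander.
Not all that is in view belongs to the job. Several things have the shape of the cap; the one meant has the colours described above.

How it is judged (in metres and radians):
On the way, in this order (a step that is already met when the one before it is completed fails the run):
1. the flap is swung right back (2.0 rad or more) with the cap still seated in the neck (value of joint flap above 2 rad and distance between cap and filler below 0.03 m), for 0.2 s.
2. the cap is turned at least 63 degrees from locked while still in the neck (angle between the x axis of cap and the x axis of filler, either way round above 1.1 rad and z of cap in the frame of filler below 0.03 m), for 0.05 s.
3. the cap is drawn clear of the neck (distance between cap and filler above 0.05 m), for 0.1 s.
At the end, for the whole second after the job is handed in: The flap is still swung back at 2.0 rad or more; the cap lies still inside the tray (middle of its head within 55 mm of the tray's centre along the tray's x, 75 mm along its y, and under 45 mm above the bench), any way up; candlestick, tin and brush are within 30 mm of where they stood (value of joint flap above 2 rad and x of cap_mid in the frame of tray between -0.055 and 0.055 m and y of cap_mid in the frame of tray between -0.075 and 0.075 m and z of cap_mid in the frame of tray below 0.045 m and linear speed of cap below 0.03 m/s and distance of each of candlestick, polish_tin, wire_brush from where it was at the start of the episode below 0.03 m); the robot touches nothing.
It fails at once if the cap is dropped (it falls free at over 0.8 m/s) (linear speed of cap above 0.8 m/s and contact force between the fingers and cap below 0.05 N).
It fails at once if a bystander is knocked over or pushed away (distance of any of candlestick, polish_tin, wire_brush from where it was at the start of the episode above 0.03 m or angle between any of candlestick, polish_tin's own z axis and vertical above 0.4 rad).
It also fails if it takes over 58 s, if anything falls off the work surface, if the arm or the gripper's body presses on something with over 40 N, if the wrist force passes 120 N, or if a joint passes its speed limit or range.

ROBOT

A 6-joint arm with a two-finger parallel gripper is mounted at the origin on the work surface. World frame = base frame: x ahead of the robot, y to its left, z up, the work surface at z = 0. Lengths are in mm, angles in rad, forces in N, time in s.
With the tool pointing down it reaches from about 300 to 775 mm from the base axis. Payload 14.6 kg.
Tool frame: the origin (TCP) lies at the very end of the fingers, on their centre line; the grasp point (between the pads) lies 19 mm behind it; y points along the fingers, z is the direction in which the jaws open and shut, and the axes are right-handed (so a half turn about y gives the same grasp; the last joint's range is limited). The gripper opens to 94 mm and grips with 3 to 60 N. Pads are 16 mm wide; open, the fingers measure 119 mm over their backs; the gripper's body (75 mm by 177 mm) begins 78 mm behind the grasp point.
Start: joints at [1.223, 0.3, 1.521, -0, 1.321, -0.067], TCP at [152.416, 528.449, 205.446] pointing down, gripper open.
Joint ranges: [-3.03, 3.03], [-0.79, 2.21], [0.23, 2.52], [-1.04, 4.18], [0, 3.07], [-2.55, 2.55]. Speed limits (rad/s): [2.22, 2.22, 2.57, 3.14, 3.14, 3.14].

INTERFACE

Orientations are given as [roll, pitch, yaw] about the fixed x, y, z axes, in that order (R = Rz(yaw) Ry(pitch) Rx(roll)).
In Python, from cell import monitor, optics, manip gives the robot as it stands.
- The arm moves only by the shell command python3 -m creep 'ROWS' [FORCE]. ROWS is JSON, a list of rows, each an object of numbers: "tx", "ty", "tz": the shift along the tool's x, y, z scaled (see below); "turn": the turn about the tool's y scaled (see below); "fingers": the finger opening in mm, from 0 to 94. In form: [{"tx": .., "ty": .., "tz": .., "turn": .., "fingers": ..}, ...]. A call has 1 to 20 rows; each row is the pose to reach, as a shift and turn from the pose measured when the call began, along the tool's axes at that moment, turning the shorter way round; what a row does not reach only later rows make up. The controller multiplies each number of a shift by 200 mm and each number of a turn by pi rad. A row lasts 1/10 s, in which the tool goes at most 50 mm and 8.59 degrees, less where a joint would pass 70% of its speed; a pose out of reach is approached as far as the arm can. A call with a number of a shift or a turn outside -1 to 1 is refused whole. A call with a gripper value outside its range is refused whole. The fingers move at their own pace and stop on an object; FORCE is the grip in N (left out, the last holds). Time passes only in rows, so rows that repeat a pose let the fingers close. It gives the time, the measured TCP pose, the force and the opening at its end, in the units of the state.
- monitor.read_state(): the state, without advancing time (a new reading comes with each control period).
- optics.camera(name): name is "side" or "top" or "wrist"; returns a dict with "frame" (420x560x3 uint8, red, green, blue), "range_z" (420x560 float32, mm along the optical axis (not along the pixel's ray), 0 where there is no reading), "fx", "fy", "cx", "cy" (pixels), "R" (3x3) and "t" (3): a world point X has camera coordinates R X + t; the wrist camera has in their place "mount" (4x4, takes a point from camera to tool coordinates, whose origin is the TCP and whose axes are the tool frame's). Camera axes: x right, y down, z forward; pixel columns grow to the right and rows downward; lengths in mm; the calibration is good to about 2 mm. A picture is of the moment at which its call begins: read the wrist's pose just before it.
- manip.sign_off(): hands the job in, once; it reports no verdict.
The state is a dict: "clock": time; "joints": joint angles; "qd": joint speeds; "effort": joint torques, N m; "eef_pos": TCP position; "eef_rot": TCP orientation; "wrist_force": force on the tool from outside, world axes, zero at the start; "moment": the same for the moment, N m; "finger_gap": finger opening in mm.
Only numpy, scipy, OpenCV 4.12 (cv2) and the standard library are available. Lean on these libraries where they do the work, as an engineer would, in place of code of your own. Each camera call takes 0.05 s, during which the arm holds its last target.

## Working session

There is one attempt and no reset: what is moved stays moved. The work goes in short steps, Python scripts to look and compute and a shell command to move; the robot and the scene stay as the last step left them, time stands still between calls to the robot, and variables do not carry over. Pictures are saved under pics/ and viewed, and the job is handed in when it is done.

```bash
ls; mkdir -p pics; python3 - <<'E'
from cell import monitor, optics, manip
import cv2
print(monitor.read_state())
for n in ["side","top","wrist"]:
    c=optics.camera(n)
    cv2.imwrite(f"pics/{n}0.png",c["frame"][:,:,::-1])
    print(n,c["fx"],c["fy"],c["cx"],c["cy"],c.get("R"),c.get("t"),c.get("mount"))
E
```

```text
pics
{'clock': 0.0, 'joints': array([ 1.22341168e+00,  3.00439443e-01,  1.52159205e+00, -4.09560652e-06,
        1.32071372e+00, -6.66041835e-02]), 'qd': array([ 1.83035252e-03, -6.23818186e-04,  3.82006431e-05, -1.39056569e-03,
        1.24609119e-03,  4.18469951e-04]), 'effort': array([ 1.46595667e-04, -5.31804836e+01, -3.52739775e+01,  7.09120464e-02,
        2.43364874e-02, -8.47310753e-05]), 'eef_pos': array([152.32168188, 528.20453292, 204.8990607 ]), 'eef_rot': array([-1.57194659e+00,  7.27499520e-05, -2.80779489e-01]), 'wrist_force': array([-0.63113388,  0.03426613, -0.16097579]), 'moment': array([ 0.02170504,  0.00320499, -0.01711665]), 'finger_gap': 94.14632169685675}
side 449.0235731162354 449.0235731162354 280.183605064073 206.00113146739469 [[ 0.85690421 -0.5152643   0.01476023]
 [-0.23866093 -0.42195709 -0.87463888]
 [ 0.45689838  0.74595905 -0.48455027]] [-493.77631096  257.52808154  846.42475584] None
top 447.2586575363038 447.2586575363038 273.6805800643699 214.33302206288278 [[ 0.02779333 -0.99959038  0.00682639]
 [-0.9971558  -0.02820294 -0.06989213]
 [ 0.07005603 -0.00486444 -0.9975312 ]] [ -21.51976509  559.75663242 1434.60124457] None
wrist 300.012815585117 300.012815585117 279.6238970804283 207.67150063467363 None None [[-9.61108760e-04  9.66459182e-01  2.56818468e-01 -7.69026336e+01]
 [ 2.67717612e-05 -2.56818562e-01  9.66459635e-01 -1.78819857e+02]
 [ 9.99999538e-01  9.35748304e-04  2.20956755e-04  3.49389428e-01]
 [ 0.00000000e+00  0.00000000e+00  0.00000000e+00  1.00000000e+00]]
```

View pics/side0.png

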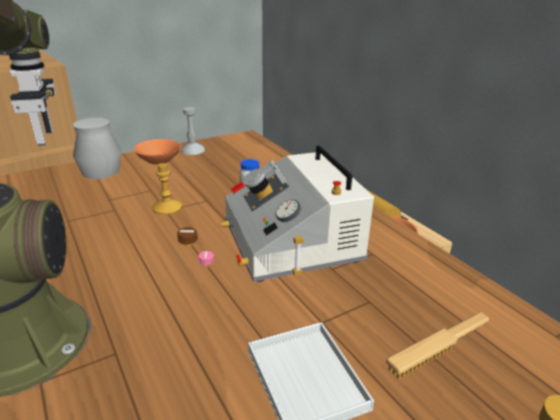

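View pics/top0.png

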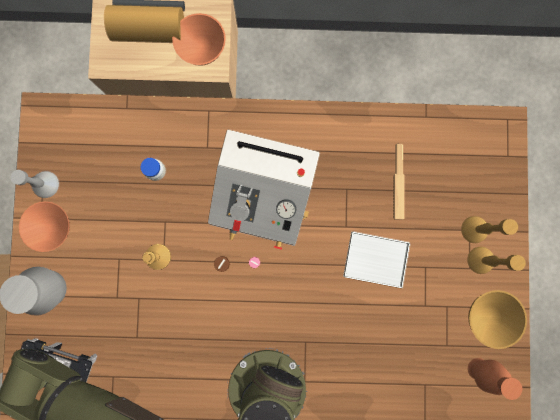

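View pics/wrist0.png

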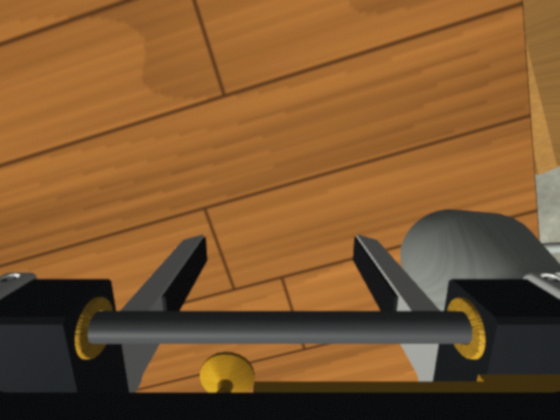

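```bash
cat > h.py <<'E'
import numpy as np, cv2
from cell import monitor, optics, manip
from scipy.spatial.transform import Rotation as Ro
def cloud(c):
    z=c["range_z"].astype(float); v,u=np.mgrid[0:z.shape[0],0:z.shape[1]]
    P=np.stack([(u-c["cx"])/c["fx"]*z,(v-c["cy"])/c["fy"]*z,z],-1)
    if c.get("R") is not None: W=(P-np.array(c["t"]))@np.array(c["R"])
    else:
        s=monitor.read_state(); T=tool(s)
        M=T@np.array(c["mount"]); W=P@M[:3,:3].T+M[:3,3]
    W[z==0]=np.nan
    return W
def tool(s=None):
    s=s or monitor.read_state()
    T=np.eye(4); T[:3,:3]=Ro.from_euler('xyz',s["eef_rot"]).as_matrix(); T[:3,3]=s["eef_pos"]; return T
def proj(c,X):
    p=np.array(c["R"])@np.array(X)+np.array(c["t"]); return c["fx"]*p[0]/p[2]+c["cx"],c["fy"]*p[1]/p[2]+c["cy"]
def crop(c,n,u0,u1,v0,v1,k):
    cv2.imwrite(f"pics/{n}.png",cv2.resize(c["frame"][v0:v1,u0:u1,::-1],None,fx=k,fy=k,interpolation=cv2.INTER_CUBIC))
E
python3 - <<'E'
from h import *
c=optics.camera("top"); crop(c,"t1",200,330,120,255,4)
np.save("topW.npy",cloud(c))
d=optics.camera("side"); crop(d,"s1",210,380,140,285,4)
np.save("sideW.npy",cloud(d))
W=cloud(c)
for n,u,v in [("table",330,300),("housetop",250,150),("slope",285,235),("slope",220,215),("slope",300,195),("tray floor",377,260),("lid",150,168)]:
    print(n,W[v,u].round(1))
E
```

```text
table [ 287.2 -197.1   -1. ]
housetop [734.2  69.1 184.5]
slope [492.1 -41.9  97.9]
slope [547.4 158.5 105.6]
slope [608.9 -80.7 165.5]
tray floor [ 421.1 -349.    -1.8]
lid [690.9 386.7  77. ]
```

View pics/t1.png

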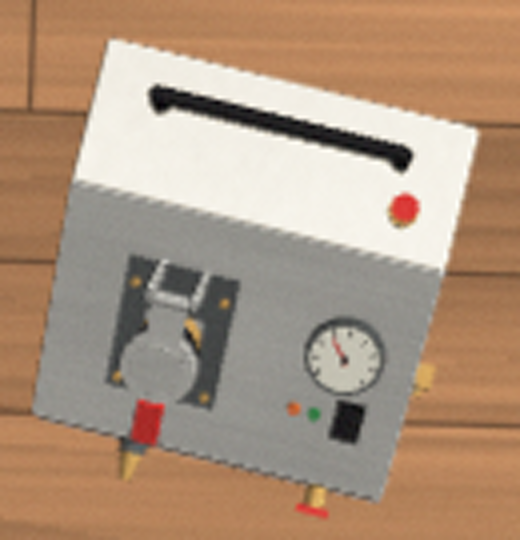

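View pics/s1.png

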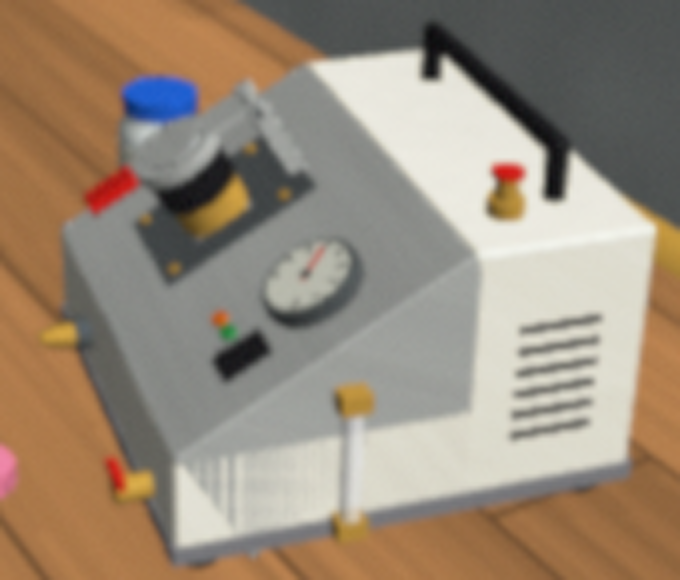

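```bash
python3 - <<'E'
from h import *
for n in ["top","side"]:
    c=optics.camera(n); W=cloud(c); f=c["frame"].astype(int)
    v,u=np.mgrid[0:420,0:560]
    # slope plane polygon
    if n=="top": poly=np.array([[32,413],[382,498],[440,270],[75,185]])/4+[200,120]
    else: poly=np.array([[70,230],[180,450],[475,255],[310,70]])/4+[210,140]
    m=np.zeros((420,560),np.uint8); cv2.fillPoly(m,[poly.astype(np.int32)],1); m=cv2.erode(m,np.ones((5,5)))>0
    P=W[m]; P=P[~np.isnan(P).any(1)]
    best=0; rng=np.random.default_rng(0)
    for _ in range(1000):
        a=P[rng.choice(len(P),3,False)]; nn=np.cross(a[1]-a[0],a[2]-a[0]); L=np.linalg.norm(nn)
        if L<1000: continue
        nn/=L; k=abs((P-a[0])@nn)<2
        if k.sum()>best: best=k.sum(); K=k
    Q=P[K]; ce=Q.mean(0); nn=np.linalg.svd(Q-ce,full_matrices=False)[2][2]; nn*=np.sign(nn[2])
    print(n,"normal",nn,"c",ce,"tilt",np.degrees(np.arccos(nn[2])),"yaw",np.arctan2(-nn[1],-nn[0]),best,len(P))
    h=(W-ce)@nn
    red=(f[...,0]>150)&(f[...,1]<70)&(f[...,2]<70)
    if n=="top": red&=(u>230)&(u<245)&(v>215)&(v<235)
    else: red&=(u>228)&(u<248)&(v>178)&(v<196)
    R=W[red]; print("red",red.sum(),np.nanmedian(R,0),np.nanmedian(h[red]), u[red].min(),u[red].max(),v[red].min(),v[red].max())
    fl=m&(h>48)&(h<64); F=W[fl]
    print("flap",fl.sum(),F.mean(0),np.median(h[fl]),u[fl].mean(),v[fl].mean())
    # housing top
    t=W[(W[...,2]>178)&(W[...,2]<190)&(W[...,0]>550)&(W[...,0]<850)&(abs(W[...,1])<200)]
    if len(t)>50:
        r=cv2.minAreaRect(t[:,:2].astype(np.float32)); print("housetop",len(t),r,cv2.boxPoints(r), np.median(t[:,2]))
    # housing base outline
    tr=None
E
```

```text
top normal [-0.49035782  0.10362336  0.8653389 ] c [582.17100427  41.6841196  138.86721723] tilt 30.078574290313025 yaw -0.20825795074393702 2147 4781
red 61 [515.7576633  104.04589322 159.7356416 ] 57.71673360886652 233 240 220 230
flap 440 [559.67148372  94.32449004 184.87774348] 56.29959265497016 239.35 209.425
housetop 3513 ((651.7412109375, 28.121719360351562), (279.66827392578125, 233.7606658935547), 77.9649658203125) [[ 508.2731   -84.26821]
 [ 736.89575 -133.00958]
 [ 795.20935  140.51166]
 [ 566.5867   189.25302]] 183.21008238123628
side normal [-0.48762815  0.10602231  0.8665899 ] c [571.71056391  16.26070624 135.46808285] tilt 29.935249996369738 yaw -0.2140923825183652 2690 4234
red 74 [514.26652362  99.94871769 157.42452902] 57.195012942264185 231 243 182 192
flap 62 [553.25664489  68.72997534 178.37668842] 51.66487371845312 258.03225806451616 180.88709677419354
housetop 2291 ((651.5620727539062, 17.800537109375), (289.5553894042969, 218.66188049316406), 84.01128387451172) [[ 527.7228  -114.78024]
 [ 745.1913  -137.59381]
 [ 775.40137  150.38132]
 [ 557.93286  173.19489]] 182.34439149271248
```

```bash
cat >> h.py <<'E'
YAW=-0.21
def rel(p,yaw=YAW):
    s=monitor.read_state(); T=tool(s)
    d=T[:3,:3].T@(np.array(p)-T[:3,3])/200
    cur=np.arctan2(T[1,0],T[0,0]); t=-(yaw-cur)/np.pi
    print("p",p,"tx %.3f ty %.3f tz %.3f turn %.4f"%(*d,t),"dist",np.linalg.norm(d)*200)
E
python3 - <<'E'
from h import *
rel([152,528,290]); rel([511,104,290]); rel([511,104,250])
W=np.load("topW.npy")
for n,u,v in [("candle",157,257),("candletop",150,257),("tin",150,168),("trayTL",353,235),("TR",408,243),("BR",402,285),("BL",346,275),("trayc",377,260),("brush",400,185)]: print(n,W[v-1:v+2,u-1:u+2].reshape(-1,3).mean(0).round())
E
```

```text
p [152, 528, 290] tx -0.001 ty -0.423 tz -0.003 turn -0.0225 dist 84.67348014509665
p [511, 104, 290] tx 2.311 ty -0.423 tz -1.542 turn -0.0225 dist 562.0202104987346
p [511, 104, 250] tx 2.311 ty -0.223 tz -1.542 turn -0.0225 dist 557.3984114104013
candle [413. 358.  52.]
candletop [415. 359. 130.]
tin [691. 387.  75.]
trayTL [ 501. -267.    9.]
TR [ 479. -444.   21.]
BR [ 343. -427.   14.]
BL [ 370. -246.   11.]
trayc [ 421. -348.    3.]
brush [ 667. -414.   29.]
```

```bash
python3 -m creep '[{"ty":-0.2},{"ty":-0.42},{"tx":0.17,"ty":-0.42,"tz":-0.11},{"tx":0.34,"ty":-0.42,"tz":-0.23},{"tx":0.51,"ty":-0.42,"tz":-0.34},{"tx":0.68,"ty":-0.42,"tz":-0.45},{"tx":0.85,"ty":-0.42,"tz":-0.57},{"tx":1,"ty":-0.42,"tz":-0.67}]'
python3 -m creep '[{"tx":0.2,"tz":-0.13},{"tx":0.4,"tz":-0.27},{"tx":0.6,"tz":-0.4},{"tx":0.8,"tz":-0.53},{"tx":1,"tz":-0.67},{"tx":1,"tz":-0.67}]'
python3 - <<'E'
from h import *
rel([511,104,250])
E
```

```text
p [511, 104, 250] tx 2.311 ty -0.223 tz -1.542 turn -0.0225 dist 557.3984114104013$[0]: bad value
$[0]: bad value
```

```bash
python3 -m creep '[{"tx":0,"ty":-0.2,"tz":0,"turn":0,"fingers":94},{"tx":0,"ty":-0.42,"tz":0,"turn":0,"fingers":94},{"tx":0.17,"ty":-0.42,"tz":-0.11,"turn":0,"fingers":94},{"tx":0.34,"ty":-0.42,"tz":-0.23,"turn":0,"fingers":94},{"tx":0.51,"ty":-0.42,"tz":-0.34,"turn":0,"fingers":94},{"tx":0.68,"ty":-0.42,"tz":-0.45,"turn":0,"fingers":94},{"tx":0.85,"ty":-0.42,"tz":-0.57,"turn":0,"fingers":94},{"tx":1,"ty":-0.42,"tz":-0.67,"turn":0,"fingers":94}]'
python3 - <<'E'
from h import *
rel([511,104,250])
E
```

```text
clock: 1.15
eef_pos: [308.3, 342.6, 289.5]
eef_rot: [-1.571, -0.0, -0.281]
wrist_force: [1.4, 0.9, 0.5]
finger_gap: 93.9
p [511, 104, 250] tx 1.305 ty 0.198 tz -0.865 turn -0.0226 dist 315.5905607227915
```

```bash
python3 -m creep '[{"tx":0.2,"ty":0,"tz":-0.13,"turn":0,"fingers":94},{"tx":0.4,"ty":0,"tz":-0.27,"turn":-0.01,"fingers":94},{"tx":0.6,"ty":0,"tz":-0.4,"turn":-0.0226,"fingers":94},{"tx":0.8,"ty":0,"tz":-0.53,"turn":-0.0226,"fingers":94},{"tx":1,"ty":0,"tz":-0.66,"turn":-0.0226,"fingers":94},{"tx":1,"ty":0,"tz":-0.66,"turn":-0.0226,"fingers":60}]'
python3 - <<'E'
from h import *
rel([511,104,250])
E
```

```text
clock: 1.75
eef_pos: [466.1, 156.7, 289.0]
eef_rot: [-1.572, 0.0, -0.215]
wrist_force: [-0.9, 0.9, 0.2]
finger_gap: 88.8
p [511, 104, 250] tx 0.275 ty 0.195 tz -0.209 turn -0.0016 dist 79.43992572135446
```

```bash
python3 -m creep '[{"tx":0.15,"ty":0.05,"tz":-0.12,"turn":-0.0016,"fingers":60},{"tx":0.275,"ty":0.1,"tz":-0.209,"turn":-0.0016,"fingers":50},{"tx":0.275,"ty":0.195,"tz":-0.209,"turn":-0.0016,"fingers":50},{"tx":0.275,"ty":0.195,"tz":-0.209,"turn":-0.0016,"fingers":50}]'
python3 - <<'E'
from h import *
s=monitor.read_state(); T=tool(s); c=optics.camera("wrist"); cv2.imwrite("pics/w1.png",c["frame"][:,:,::-1])
f=c["frame"].astype(int); W=cloud(c)
red=(f[...,0]>130)&(f[...,1]<70)&(f[...,2]<70)
v,u=np.nonzero(red); print(len(u),np.percentile(u,[2,50,98]),np.percentile(v,[2,50,98]))
P=W[red]; P=P[~np.isnan(P).any(1)]; print(np.median(P,0),P.mean(0))
np.save("w1.npy",W)
E
```

```text
clock: 2.15
eef_pos: [510.1, 103.9, 247.8]
eef_rot: [-1.573, 0.004, -0.211]
wrist_force: [-0.6, -0.2, 0.2]
finger_gap: 57.6
843 [167. 278. 290.] [163.84 214.   233.  ]
[510.75340423 102.90439342 159.31974876] [504.60785542  87.8392176  145.43183253]
```

View pics/w1.png

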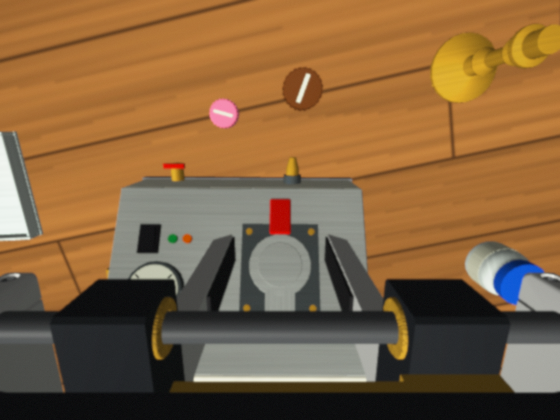

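```bash
python3 - <<'E'
from h import *
c=optics.camera("wrist"); f=c["frame"].astype(int); W=cloud(c)
red=(f[...,0]>130)&(f[...,1]<70)&(f[...,2]<70); red[:,:262]=0; red[:,300:]=0; red[:190]=0
v,u=np.nonzero(red); print(u.min(),u.max(),v.min(),v.max())
P=W[red]; P=P[~np.isnan(P).any(1)]; print(len(P),np.median(P,0),P.mean(0))
ys=-0.21; R=Ro.from_euler('ZY',[ys,-np.pi/6]).as_matrix(); print(R)
o=P.mean(0)-R@np.array([-45,0,58]); print("origin",o)
d=np.linalg.norm(W-(o+R@[0,0,56]),axis=-1); Q=(W-o)@R
m=(abs(Q[...,2]-56)<4)&(abs(Q[...,1])<35)&(Q[...,0]>-70)&(Q[...,0]<60)
q=Q[m]; 
for a in range(-65,60,10):
    k=q[(q[:,0]>=a)&(q[:,0]<a+10)]
    if len(k): print(a,len(k),k[:,1].min().round(1),k[:,1].max().round(1),np.median(k[:,2]).round(1), k[:,0].min().round(1))
# slope
m=(abs(Q[...,2])<6)&(abs(Q[...,1])<60)&(abs(Q[...,0])<60); print("slope z",np.median(Q[m][:,2]))
E
```

```text
268 289 198 233
707 [512.69705136 104.39303632 160.13643927] [512.82274301 104.33301746 159.84777791]
[[ 0.84699962  0.2084599  -0.48901546]
 [-0.18053157  0.97803091  0.10422995]
 [ 0.5         0.          0.8660254 ]]
origin [579.30062234  90.16375976 132.11830449]
-65 154 -9.8 9.3 58.1 -62.4
-55 216 -9.7 9.2 58.3 -55.0
-45 210 -9.6 9.2 58.4 -44.9
-35 230 -13.1 11.8 57.6 -34.9
-25 468 -23.2 22.8 56.8 -24.9
-15 622 -27.2 26.3 58.1 -14.9
-5 666 -27.3 27.1 58.1 -4.9
5 668 -27.1 26.0 58.0 5.0
15 472 -22.6 21.5 56.6 15.5
25 349 -13.3 12.3 56.4 25.7
35 157 -13.1 12.2 56.4 35.0
slope z 2.6823875549830025
```

```bash
cat >> h.py <<'E'
O=np.array([580.,90.,132.]); RF=Ro.from_euler('ZY',[YAW,-np.pi/6]).as_matrix()
def F(p): return O+RF@np.array(p,float)
def tabp(a,r=106): return F([54-r*np.cos(a)+2*np.sin(a),0,52+r*np.sin(a)+2*np.cos(a)])
E
python3 - <<'E'
from h import *
dz=np.array([0,0,-13])
rel(tabp(0)+dz)
s=monitor.read_state(); T=tool(s)
for a in np.linspace(0,2.4,13):
    d=RF0=Ro.from_euler('z',YAW).as_matrix().T@(tabp(a)-tabp(0))/200; print("%.2f tx %.3f ty %.3f"%(a,d[0],-d[2]), tabp(a).round())
E
```

```text
p [509.54918517 105.01605888 139.7653718 ] tx -0.006 ty 0.554 tz 0.001 turn 0.0002 dist 110.7999379269488
0.00 tx 0.000 ty -0.000 [510. 105. 153.]
0.20 tx -0.042 ty -0.097 [501. 107. 172.]
0.40 tx -0.063 ty -0.201 [497. 108. 193.]
0.60 tx -0.064 ty -0.307 [497. 108. 214.]
0.80 tx -0.043 ty -0.411 [501. 107. 235.]
1.00 tx -0.002 ty -0.508 [509. 105. 254.]
1.20 tx 0.057 ty -0.596 [521. 103. 272.]
1.40 tx 0.133 ty -0.670 [535.  99. 287.]
1.60 tx 0.221 ty -0.728 [553.  96. 298.]
1.80 tx 0.320 ty -0.766 [572.  92. 306.]
2.00 tx 0.424 ty -0.785 [592.  87. 310.]
2.20 tx 0.530 ty -0.782 [613.  83. 309.]
2.40 tx 0.633 ty -0.759 [633.  79. 305.]
```

```bash
python3 -m creep '[{"tx":-0.003,"ty":0.2,"tz":0,"turn":0,"fingers":45},{"tx":-0.006,"ty":0.4,"tz":0,"turn":0,"fingers":40},{"tx":-0.006,"ty":0.554,"tz":0.001,"turn":0,"fingers":35},{"tx":-0.006,"ty":0.554,"tz":0.001,"turn":0,"fingers":25},{"tx":-0.006,"ty":0.554,"tz":0.001,"turn":0,"fingers":10},{"tx":-0.006,"ty":0.554,"tz":0.001,"turn":0,"fingers":10},{"tx":-0.006,"ty":0.554,"tz":0.001,"turn":0,"fingers":10},{"tx":-0.006,"ty":0.554,"tz":0.001,"turn":0,"fingers":10}]' 8
python3 - <<'E'
from h import *
c=optics.camera("wrist"); cv2.imwrite("pics/w2.png",c["frame"][:,:,::-1])
print(monitor.read_state()["wrist_force"])
E
```

```text
clock: 3.05
eef_pos: [509.5, 104.4, 141.7]
eef_rot: [-1.573, -0.001, -0.209]
wrist_force: [-4.9, -7.1, -2.6]
finger_gap: 19.7
[-6.39695203 -7.3108843  -3.22023318]
```

View pics/w2.png

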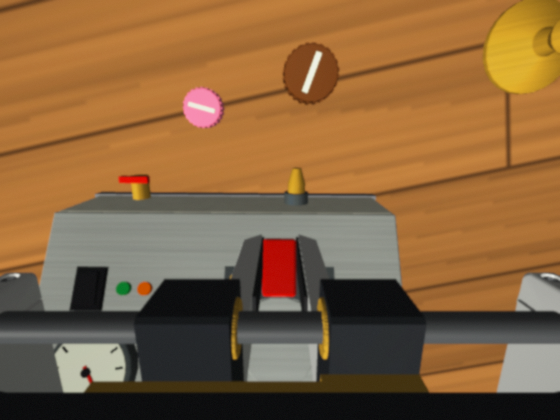

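The tab (280,268) sits between the fingers, held at a 19.7 mm gap. Next I swing it along the arc.

```bash
python3 -m creep '[{"tx":-0.042,"ty":-0.097,"tz":0,"turn":0,"fingers":10},{"tx":-0.063,"ty":-0.201,"tz":0,"turn":0,"fingers":10},{"tx":-0.064,"ty":-0.307,"tz":0,"turn":0,"fingers":10},{"tx":-0.043,"ty":-0.411,"tz":0,"turn":0,"fingers":10},{"tx":-0.002,"ty":-0.508,"tz":0,"turn":0,"fingers":10},{"tx":0.057,"ty":-0.596,"tz":0,"turn":0,"fingers":10},{"tx":0.133,"ty":-0.67,"tz":0,"turn":0,"fingers":10},{"tx":0.133,"ty":-0.67,"tz":0,"turn":0,"fingers":10}]'
python3 - <<'E'
from h import *
dz=np.array([0,0,-13])
c=optics.camera("wrist"); cv2.imwrite("pics/w3.png",c["frame"][:,:,::-1])
print(monitor.read_state()["wrist_force"])
for a in [1.6,1.8,2.0,2.2,2.35]: rel(tabp(a)+dz)
E
```

```text
clock: 3.9
eef_pos: [536.8, 98.3, 280.5]
eef_rot: [-1.573, -0.006, -0.21]
wrist_force: [-5.3, -6.2, 6.8]
finger_gap: 19.8
[-4.81582558 -5.29234307  5.48116008]
p [552.83906494  95.78914809 285.28944434] tx 0.084 ty -0.027 tz 0.004 turn -0.0000 dist 17.751243176176967
p [572.09971893  91.68388522 293.05329358] tx 0.183 ty -0.065 tz 0.004 turn -0.0000 dist 38.889785981120504
p [592.48499493  87.33891766 296.74992845] tx 0.287 ty -0.083 tz 0.004 turn -0.0000 dist 59.85345971813896
p [613.18219633  82.92746557 296.23197578] tx 0.393 ty -0.080 tz 0.004 turn -0.0000 dist 80.2660886155621
p [628.4129675   79.68114177 293.08377642] tx 0.471 ty -0.064 tz 0.004 turn -0.0000 dist 95.07276073201277
```

View pics/w3.png

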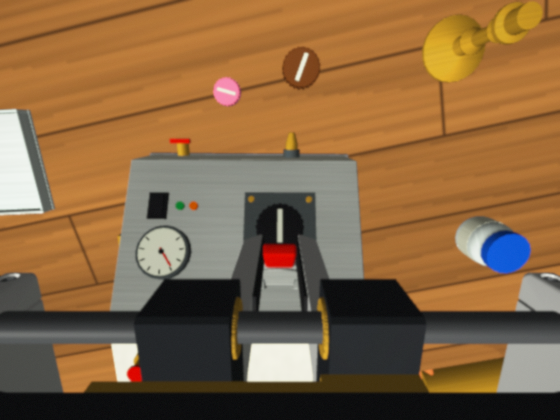

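The flap has come up with the tab (280,255), and the black cap with its white pointer shows at (280,220). Next I take the flap back to the stop.

```bash
python3 -m creep '[{"tx":0.084,"ty":-0.03,"tz":0.002,"turn":0,"fingers":10},{"tx":0.183,"ty":-0.068,"tz":0.002,"turn":0,"fingers":10},{"tx":0.287,"ty":-0.086,"tz":0.002,"turn":0,"fingers":10},{"tx":0.393,"ty":-0.083,"tz":0.002,"turn":0,"fingers":10},{"tx":0.471,"ty":-0.066,"tz":0.002,"turn":0,"fingers":10},{"tx":0.471,"ty":-0.066,"tz":0.002,"turn":0,"fingers":10},{"tx":0.471,"ty":-0.066,"tz":0.002,"turn":0,"fingers":10}]'
python3 - <<'E'
from h import *
c=optics.camera("side"); crop(c,"s2",210,380,90,235,4)
s=monitor.read_state()
h=np.array(s["eef_pos"])+[0,0,13]; q=RF.T@(h-O); print("filler",q, s["wrist_force"],"alpha",np.arctan2(q[2]-52,54-q[0]), np.hypot(q[2]-52,54-q[0]))
E
```

```text
clock: 4.65
eef_pos: [628.9, 78.2, 297.0]
eef_rot: [-1.573, -0.01, -0.211]
wrist_force: [-0.5, -7.5, 2.3]
finger_gap: 19.9
filler [132.43410373  -1.33723244 129.14254827] [-0.43761374 -7.58658592  2.67037855] alpha 2.3644960301702778 110.01309640912291
```

View pics/s2.png

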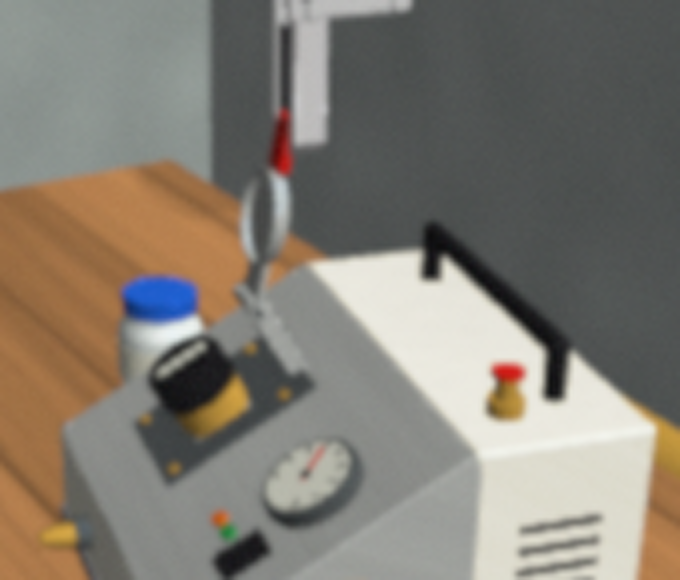

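```bash
python3 -m creep '[{"tx":0.02,"ty":0,"tz":0,"turn":0,"fingers":10},{"tx":0.03,"ty":0,"tz":0,"turn":0,"fingers":10},{"tx":0.03,"ty":0,"tz":0,"turn":0,"fingers":60},{"tx":0.0,"ty":0,"tz":0,"turn":0,"fingers":60},{"tx":0.0,"ty":0,"tz":0,"turn":0,"fingers":60},{"tx":0,"ty":-0.1,"tz":0,"turn":0,"fingers":60},{"tx":0,"ty":-0.3,"tz":0,"turn":0,"fingers":70},{"tx":-0.2,"ty":-0.3,"tz":0.02,"turn":0,"fingers":70},{"tx":-0.35,"ty":-0.3,"tz":0.02,"turn":0,"fingers":70},{"tx":-0.35,"ty":-0.2,"tz":0.02,"turn":0,"fingers":70}]'
python3 - <<'E'
from h import *
c=optics.camera("wrist"); cv2.imwrite("pics/w4.png",c["frame"][:,:,::-1]); W=cloud(c); Q=(W-O)@RF
f=c["frame"].astype(int)
# flap plane points
m=(abs(Q[...,1])<30)&(Q[...,2]>75)&(Q[...,2]<150)&(Q[...,0]>40)&(Q[...,0]<150)
q=Q[m]; print(len(q)); 
al=np.arctan2(q[:,2]-52,54-q[:,0]); print("alpha",np.percentile(al,[10,50,90]))
d=optics.camera("side"); crop(d,"s3",210,380,90,235,4)
D=(cloud(d)-O)@RF
m=(abs(D[...,1])<30)&(D[...,2]>70)&(D[...,2]<150)&(D[...,0]>40)&(D[...,0]<150); q=D[m]; al=np.arctan2(q[:,2]-52,54-q[:,0]); print(len(q),"side alpha",np.percentile(al,[10,50,90]))
E
```

```text
clock: 5.7
eef_pos: [559.3, 98.1, 340.6]
eef_rot: [-1.571, -0.017, -0.21]
wrist_force: [1.2, -0.2, -0.3]
finger_gap: 69.8
2341
alpha [2.22348518 2.27173933 2.28892287]
313 side alpha [2.23373525 2.29461404 2.3420822 ]
```

View pics/w4.png

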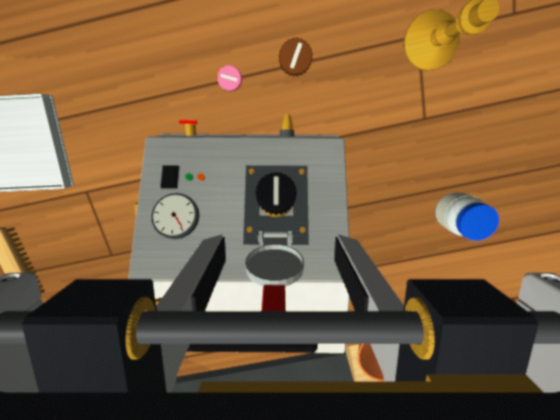

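View pics/s3.png

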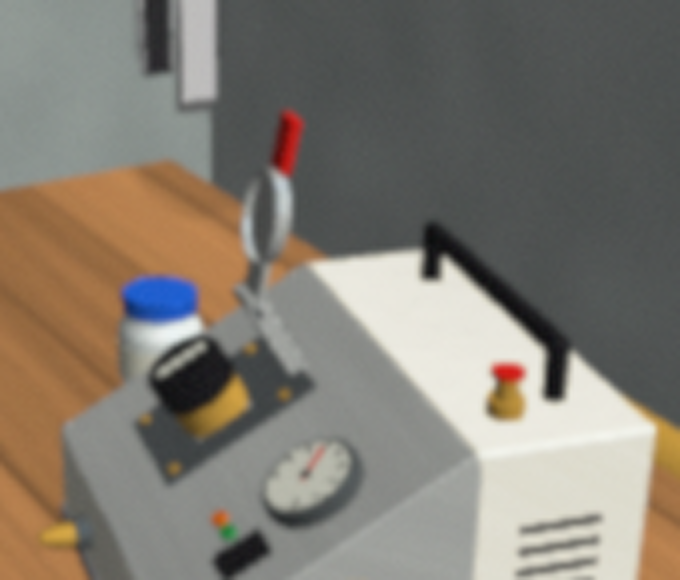

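```bash
python3 - <<'E'
from h import *
c=optics.camera("wrist"); crop(c,"w4c",200,350,30,230,3); W=cloud(c); Q=(W-O)@RF
f=c["frame"].astype(int)
m=(abs(Q[...,2]-44)<6)&(np.hypot(Q[...,0],Q[...,1])<35)
q=Q[m]; print(len(q), q[:,0].min(),q[:,0].max(),q[:,1].min(),q[:,1].max(),np.median(q[:,2]), q.mean(0))
w=m&(f.min(-1)>150); v,u=np.nonzero(w); a=Q[w][:,:2]; print(len(a),a.mean(0)); l=cv2.fitLine(a.astype(np.float32),cv2.DIST_L2,0,.01,.01).ravel(); print(np.degrees(np.arctan2(l[1],l[0])))
E
```

```text
1300 -26.197375335020915 23.6590738654322 -25.16910921281181 23.764766693523736 44.50061607855734 [ 3.58198279e-02 -6.88238064e-01  4.43353991e+01]
58 [ 0.14389757 -0.51168935]
0.94915485
```

View pics/w4c.png

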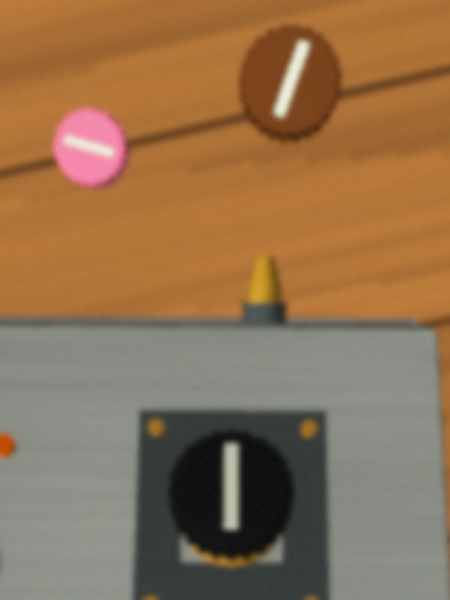

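```bash
python3 - <<'E'
from h import *
rel([561.4,93.3,152],-0.21-0.24)
E
```

```text
p [561.4, 93.3, 152] tx -0.000 ty 0.923 tz -0.015 turn 0.0762 dist 184.586034795681
```

```bash
python3 -m creep '[{"tx":0,"ty":0.15,"tz":-0.015,"turn":0.04,"fingers":66},{"tx":0,"ty":0.35,"tz":-0.015,"turn":0.076,"fingers":64},{"tx":0,"ty":0.55,"tz":-0.015,"turn":0.076,"fingers":62},{"tx":0,"ty":0.72,"tz":-0.015,"turn":0.076,"fingers":62},{"tx":0,"ty":0.8,"tz":-0.015,"turn":0.076,"fingers":62},{"tx":0,"ty":0.8,"tz":-0.015,"turn":0.076,"fingers":62}]'
python3 - <<'E'
from h import *
c=optics.camera("wrist"); cv2.imwrite("pics/w5.png",c["frame"][:,:,::-1])
rel([561.4,93.3,152],-0.45)
E
```

```text
clock: 6.45
eef_pos: [561.0, 93.2, 175.0]
eef_rot: [-1.573, -0.007, -0.45]
wrist_force: [0.7, 0.4, -0.3]
finger_gap: 62.2
p [561.4, 93.3, 152] tx -0.002 ty 0.124 tz -0.000 turn 0.0001 dist 24.80695145679666
```

View pics/w5.png

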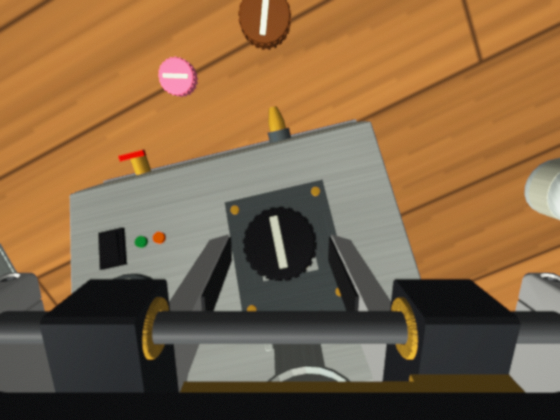

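```bash
python3 -m creep '[{"tx":0,"ty":0.06,"tz":0,"turn":0,"fingers":62},{"tx":0,"ty":0.12,"tz":0,"turn":0,"fingers":62},{"tx":0,"ty":0.12,"tz":0,"turn":0,"fingers":40},{"tx":0,"ty":0.12,"tz":0,"turn":0,"fingers":40},{"tx":0,"ty":0.12,"tz":0,"turn":0,"fingers":40},{"tx":0,"ty":0.12,"tz":0,"turn":0,"fingers":40},{"tx":0,"ty":0.12,"tz":0,"turn":-0.03,"fingers":40},{"tx":0,"ty":0.12,"tz":0,"turn":-0.06,"fingers":40},{"tx":0,"ty":0.12,"tz":0,"turn":-0.09,"fingers":40},{"tx":0,"ty":0.12,"tz":0,"turn":-0.12,"fingers":40},{"tx":0,"ty":0.12,"tz":0,"turn":-0.15,"fingers":40},{"tx":0,"ty":0.12,"tz":0,"turn":-0.15,"fingers":40}]' 12
python3 - <<'E'
from h import *
c=optics.camera("wrist"); cv2.imwrite("pics/w6.png",c["frame"][:,:,::-1])
print(monitor.read_state())
E
```

```text
clock: 7.7
eef_pos: [562.0, 92.9, 153.1]
eef_rot: [-1.576, -0.008, 0.023]
wrist_force: [1.1, -3.0, -0.3]
finger_gap: 47.9
{'clock': 7.75, 'joints': array([ 0.1023989 ,  0.38541626,  1.53215613, -0.00645079,  1.21595989,
       -1.48558749]), 'qd': array([ 0.00204757,  0.00126091, -0.00031682,  0.00070221, -0.00049059,
        0.03239911]), 'effort': array([  1.74487039, -56.54400587, -33.57423306,   0.82022751,
         0.17838327,  -0.98770827]), 'eef_pos': array([562.06778519,  92.90420565, 153.10421757]), 'eef_rot': array([-1.57615589, -0.0085407 ,  0.01942982]), 'wrist_force': array([ 0.94402849, -2.97260514,  0.58871604]), 'moment': array([-0.75974154, -0.13191993, -0.14999425]), 'finger_gap': 48.26716485988386}
```

View pics/w6.png

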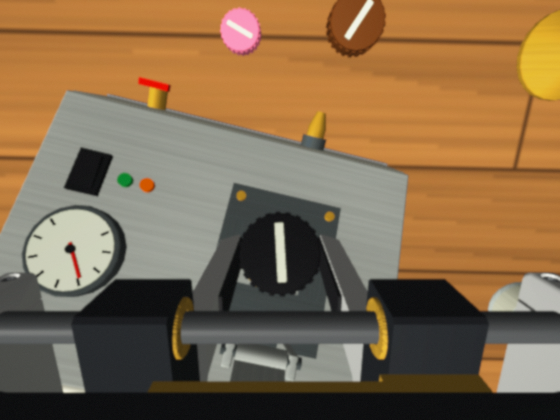

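```bash
python3 -m creep '[{"tx":0,"ty":0,"tz":0,"turn":0,"fingers":62},{"tx":0,"ty":0,"tz":0,"turn":0,"fingers":62},{"tx":0,"ty":0,"tz":0,"turn":0,"fingers":62},{"tx":0,"ty":0,"tz":0,"turn":0.04,"fingers":62},{"tx":0,"ty":0,"tz":0,"turn":0.08,"fingers":62},{"tx":0,"ty":0,"tz":0,"turn":0.12,"fingers":62},{"tx":0,"ty":0,"tz":0,"turn":0.15,"fingers":62},{"tx":0,"ty":0,"tz":0,"turn":0.15,"fingers":40},{"tx":0,"ty":0,"tz":0,"turn":0.15,"fingers":40},{"tx":0,"ty":0,"tz":0,"turn":0.15,"fingers":40},{"tx":0,"ty":0,"tz":0,"turn":0.15,"fingers":40},{"tx":0,"ty":0,"tz":0,"turn":0.12,"fingers":40},{"tx":0,"ty":0,"tz":0,"turn":0.09,"fingers":40},{"tx":0,"ty":0,"tz":0,"turn":0.06,"fingers":40},{"tx":0,"ty":0,"tz":0,"turn":0.03,"fingers":40},{"tx":0,"ty":0,"tz":0,"turn":0,"fingers":40},{"tx":0,"ty":0,"tz":0,"turn":0,"fingers":40}]' 12
python3 - <<'E'
from h import *
c=optics.camera("wrist"); cv2.imwrite("pics/w7.png",c["frame"][:,:,::-1]); W=cloud(c); Q=(W-O)@RF
f=c["frame"].astype(int)
w=(np.abs(Q[...,2]-45)<8)&(np.hypot(Q[...,0],Q[...,1])<24)&(f.min(-1)>150); a=Q[w]; l=cv2.fitLine(a[:,:2].astype(np.float32),cv2.DIST_L2,0,.01,.01).ravel(); print(len(a),a.mean(0),np.degrees(np.arctan2(l[1],l[0])))
E
```

```text
clock: 9.45
eef_pos: [562.5, 92.7, 153.7]
eef_rot: [-1.577, -0.01, 0.021]
wrist_force: [0.7, -1.6, 4.4]
finger_gap: 47.9
485 [-3.40737243 -1.49876361 47.61945879] 29.721973
```

View pics/w7.png

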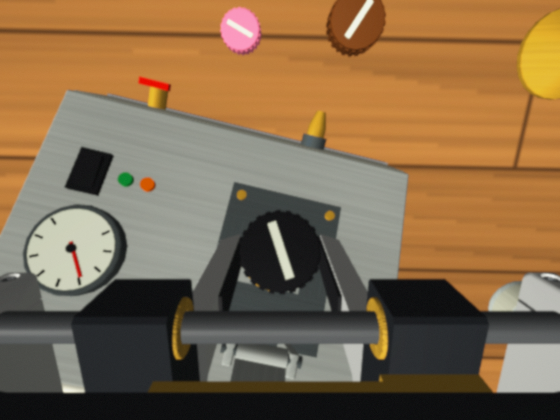

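```bash
python3 -m creep '[{"tx":0,"ty":0,"tz":0,"turn":0,"fingers":62},{"tx":0,"ty":0,"tz":0,"turn":0,"fingers":62},{"tx":0,"ty":0,"tz":0,"turn":0,"fingers":62},{"tx":0,"ty":0,"tz":0,"turn":0.04,"fingers":62},{"tx":0,"ty":0,"tz":0,"turn":0.08,"fingers":62},{"tx":0,"ty":0,"tz":0,"turn":0.12,"fingers":62},{"tx":0,"ty":0,"tz":0,"turn":0.15,"fingers":62},{"tx":0,"ty":0,"tz":0,"turn":0.15,"fingers":40},{"tx":0,"ty":0,"tz":0,"turn":0.15,"fingers":40},{"tx":0,"ty":0,"tz":0,"turn":0.15,"fingers":40},{"tx":0,"ty":0,"tz":0,"turn":0.15,"fingers":40},{"tx":0,"ty":0,"tz":0,"turn":0.12,"fingers":40},{"tx":0,"ty":0,"tz":0,"turn":0.09,"fingers":40},{"tx":0,"ty":0,"tz":0,"turn":0.06,"fingers":40},{"tx":0,"ty":0,"tz":0,"turn":0.03,"fingers":40},{"tx":0,"ty":0,"tz":0,"turn":0,"fingers":40},{"tx":0,"ty":0,"tz":0,"turn":0,"fingers":40}]' 25
cat >> h.py <<'E'
def ptr(n):
    c=optics.camera("wrist"); cv2.imwrite(f"pics/{n}.png",c["frame"][:,:,::-1]); W=cloud(c); Q=(W-O)@RF
    f=c["frame"].astype(int)
    w=(np.abs(Q[...,2]-45)<8)&(np.hypot(Q[...,0],Q[...,1])<24)&(f.min(-1)>150); a=Q[w]; l=cv2.fitLine(a[:,:2].astype(np.float32),cv2.DIST_L2,0,.01,.01).ravel(); print(len(a),a.mean(0),np.degrees(np.arctan2(l[1],l[0])))
    print(monitor.read_state()["wrist_force"],monitor.read_state()["moment"])
E
python3 -c "
from h import *
ptr('w8')"
```

```text
clock: 11.2
eef_pos: [563.3, 92.0, 154.6]
eef_rot: [-1.578, -0.012, 0.022]
wrist_force: [2.3, -3.8, 5.4]
finger_gap: 47.5
489 [-2.99580275 -2.39200323 48.00984915] 45.92467
[ 0.74847648 -4.50244878  4.87922581] [-1.10398891 -0.41291529 -0.20674154]
```

View pics/w8.png

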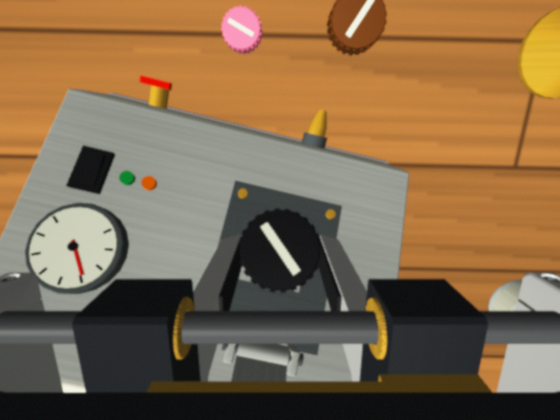

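```bash
python3 -m creep '[{"tx":0,"ty":0,"tz":0,"turn":0,"fingers":62},{"tx":0,"ty":0,"tz":0,"turn":0,"fingers":62},{"tx":0,"ty":0,"tz":0,"turn":0,"fingers":62},{"tx":-0.008,"ty":0.01,"tz":0,"turn":0.04,"fingers":62},{"tx":-0.008,"ty":0.01,"tz":0,"turn":0.08,"fingers":62},{"tx":-0.008,"ty":0.01,"tz":0,"turn":0.12,"fingers":62},{"tx":-0.008,"ty":0.01,"tz":0,"turn":0.15,"fingers":62},{"tx":-0.008,"ty":0.01,"tz":0,"turn":0.15,"fingers":40},{"tx":-0.008,"ty":0.01,"tz":0,"turn":0.15,"fingers":40},{"tx":-0.008,"ty":0.01,"tz":0,"turn":0.15,"fingers":40},{"tx":-0.008,"ty":0.01,"tz":0,"turn":0.15,"fingers":40},{"tx":-0.008,"ty":0.01,"tz":0,"turn":0.12,"fingers":40},{"tx":-0.008,"ty":0.01,"tz":0,"turn":0.09,"fingers":40},{"tx":-0.008,"ty":0.01,"tz":0,"turn":0.06,"fingers":40},{"tx":-0.008,"ty":0.01,"tz":0,"turn":0.03,"fingers":40},{"tx":-0.008,"ty":0.01,"tz":0,"turn":0,"fingers":40},{"tx":-0.008,"ty":0.01,"tz":0,"turn":0,"fingers":40}]' 15
python3 -c "
from h import *
ptr('w9')"
```

```text
clock: 12.95
eef_pos: [562.4, 91.7, 153.5]
eef_rot: [-1.578, -0.015, 0.023]
wrist_force: [1.8, -1.2, 5.0]
finger_gap: 47.8
495 [-4.16366267 -3.1364323  48.42436472] 64.39525
[ 1.39861213 -1.44477578  4.72739616] [-0.42476464 -0.3326003  -0.05616635]
```

```bash
python3 -m creep '[{"tx":0,"ty":0,"tz":0,"turn":0,"fingers":62},{"tx":0,"ty":0,"tz":0,"turn":0,"fingers":62},{"tx":0,"ty":0,"tz":0,"turn":0,"fingers":62},{"tx":-0.004,"ty":0.006,"tz":0.006,"turn":0.04,"fingers":62},{"tx":-0.004,"ty":0.006,"tz":0.006,"turn":0.08,"fingers":62},{"tx":-0.004,"ty":0.006,"tz":0.006,"turn":0.12,"fingers":62},{"tx":-0.004,"ty":0.006,"tz":0.006,"turn":0.15,"fingers":62},{"tx":-0.004,"ty":0.006,"tz":0.006,"turn":0.15,"fingers":40},{"tx":-0.004,"ty":0.006,"tz":0.006,"turn":0.15,"fingers":40},{"tx":-0.004,"ty":0.006,"tz":0.006,"turn":0.15,"fingers":40},{"tx":-0.004,"ty":0.006,"tz":0.006,"turn":0.15,"fingers":40},{"tx":-0.004,"ty":0.006,"tz":0.006,"turn":0.12,"fingers":40},{"tx":-0.004,"ty":0.006,"tz":0.006,"turn":0.09,"fingers":40},{"tx":-0.004,"ty":0.006,"tz":0.006,"turn":0.06,"fingers":40},{"tx":-0.004,"ty":0.006,"tz":0.006,"turn":0.03,"fingers":40},{"tx":-0.004,"ty":0.006,"tz":0.006,"turn":0,"fingers":40},{"tx":-0.004,"ty":0.006,"tz":0.006,"turn":0,"fingers":40}]' 15
python3 -c "
from h import *
ptr('w10')"
```

```text
clock: 14.7
eef_pos: [562.3, 92.6, 153.1]
eef_rot: [-1.578, -0.017, 0.024]
wrist_force: [0.8, -2.0, 4.1]
finger_gap: 47.6
508 [-4.26314244 -1.81235104 48.18783915] 79.30692
[ 1.31610504 -2.55324903  4.32030807] [-0.51912974 -0.28655816 -0.15170486]
```

View pics/w10.png

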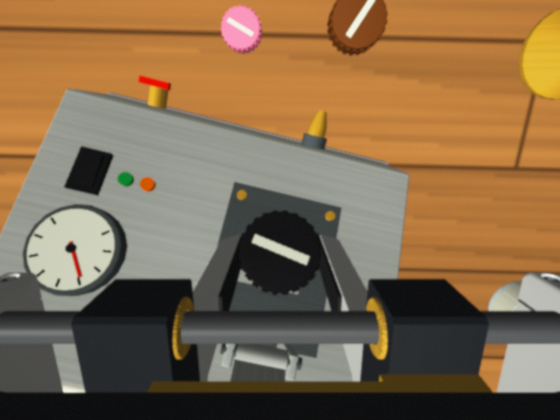

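```bash
python3 -m creep '[{"tx":0,"ty":0,"tz":0,"turn":0,"fingers":60},{"tx":0,"ty":0,"tz":0,"turn":0,"fingers":60},{"tx":0,"ty":0,"tz":0,"turn":0,"fingers":60},{"tx":0.005,"ty":0.01,"tz":0,"turn":0.04,"fingers":60},{"tx":0.008,"ty":0.02,"tz":0,"turn":0.0745,"fingers":60},{"tx":0.008,"ty":0.02,"tz":0,"turn":0.0745,"fingers":40},{"tx":0.008,"ty":0.02,"tz":0,"turn":0.0745,"fingers":40},{"tx":0.008,"ty":0.02,"tz":0,"turn":0.0745,"fingers":40},{"tx":0.008,"ty":0.02,"tz":0,"turn":0.0745,"fingers":40}]' 25
python3 -c "
from h import *
ptr('w11'); rel(tool()[:3,3]+RF@[0,0,30]); print(monitor.read_state()['eef_pos'])"
```

```text
clock: 15.65
eef_pos: [563.9, 92.6, 149.2]
eef_rot: [-1.574, -0.018, -0.211]
wrist_force: [-0.6, 0.1, -1.1]
finger_gap: 47.4
508 [-3.09266107 -0.10583097 46.07223946] 77.42004
[ 0.57102367  0.5006723  -1.39499878] [ 0.01357221 -0.0146062  -0.00742463]
p [549.22202335  95.70370026 175.13295347] tx -0.073 ty -0.131 tz -0.001 turn -0.0004 dist 30.000000000000014
[563.89248707  92.57680176 149.15219136]
```

View pics/w11.png

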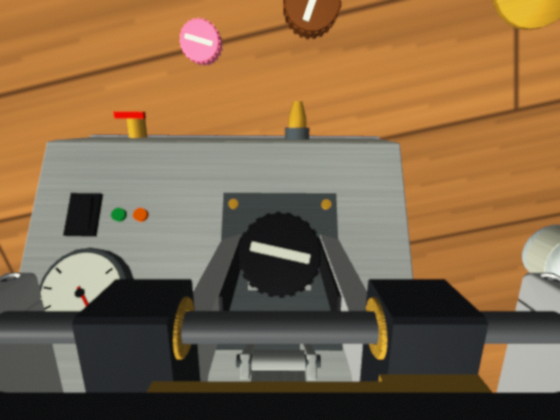

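The pointer now reads 77–79°, inside the release window, and the cap is held at 47.4 mm. Next I draw it out along the neck axis.

```bash
python3 -m creep '[{"tx":-0.012,"ty":-0.022,"tz":0,"turn":0,"fingers":40},{"tx":-0.024,"ty":-0.044,"tz":0,"turn":0,"fingers":40},{"tx":-0.036,"ty":-0.066,"tz":0,"turn":0,"fingers":40},{"tx":-0.048,"ty":-0.088,"tz":0,"turn":0,"fingers":40},{"tx":-0.061,"ty":-0.11,"tz":0,"turn":0,"fingers":40},{"tx":-0.073,"ty":-0.131,"tz":0,"turn":0,"fingers":40},{"tx":-0.073,"ty":-0.131,"tz":0,"turn":0,"fingers":40}]'
python3 -c "
from h import *
print(monitor.read_state()['wrist_force'])
c=optics.camera('side'); crop(c,'s4',210,380,90,235,4)"
```

```text
clock: 16.4
eef_pos: [549.2, 95.9, 175.9]
eef_rot: [-1.574, -0.019, -0.211]
wrist_force: [0.1, 0.6, -1.6]
finger_gap: 47.4
[ 0.11842463  0.59361391 -1.62822855]
```

View pics/s4.png

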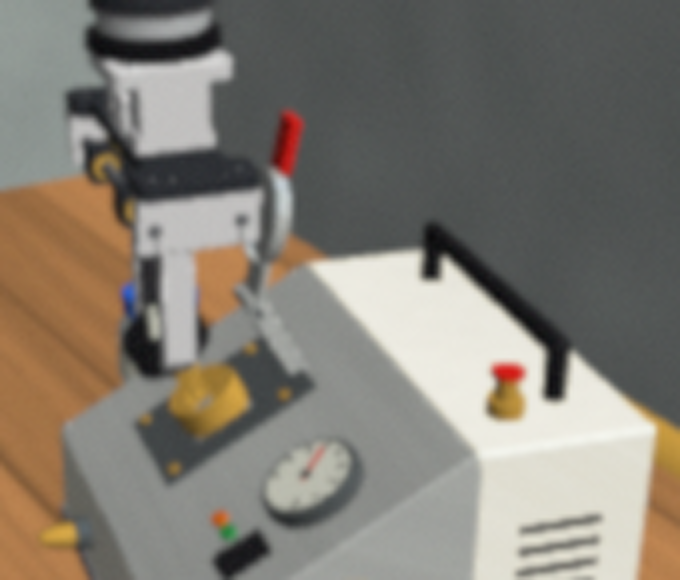

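```bash
python3 - <<'E'
from h import *
W=np.load("topW.npy"); c=optics.camera("top"); crop(c,"t2",320,440,215,305,5)
m=(W[...,2]>10)&(W[...,2]<35)&(W[...,0]>320)&(W[...,0]<530)&(W[...,1]<-220)&(W[...,1]>-480)
r=cv2.minAreaRect(W[m][:,:2].astype(np.float32)); print(m.sum(),r)
rel([422,-346,230])
E
```

```text
422 ((423.3427734375, -342.3147888183594), (192.40199279785156, 149.9399871826172), 80.63493347167969)
p [422, -346, 230] tx -0.153 ty -0.269 tz -2.294 turn -0.0004 dist 463.02750609200814
```

View pics/t2.png

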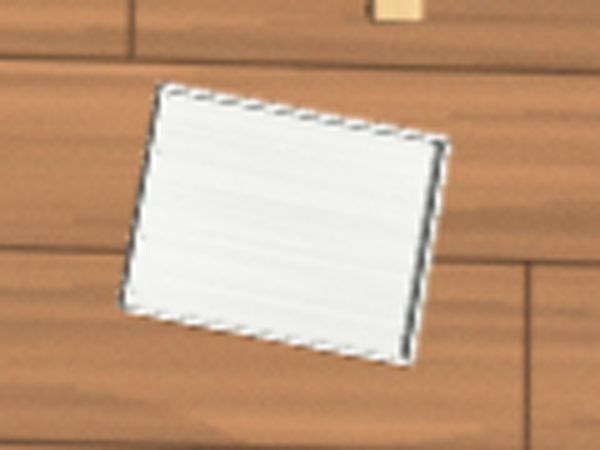

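```bash
python3 -m creep '[{"tx":-0.06,"ty":-0.1,"tz":0,"turn":0,"fingers":40},{"tx":-0.15,"ty":-0.2,"tz":0,"turn":0,"fingers":40},{"tx":-0.18,"ty":-0.3,"tz":-0.08,"turn":0,"fingers":40},{"tx":-0.18,"ty":-0.3,"tz":-0.22,"turn":0,"fingers":40},{"tx":-0.18,"ty":-0.3,"tz":-0.4,"turn":0,"fingers":40},{"tx":-0.18,"ty":-0.3,"tz":-0.6,"turn":0,"fingers":40},{"tx":-0.18,"ty":-0.3,"tz":-0.8,"turn":0,"fingers":40},{"tx":-0.18,"ty":-0.3,"tz":-1,"turn":0,"fingers":40}]'
python3 -m creep '[{"tx":0,"ty":0,"tz":-0.2,"turn":0,"fingers":40},{"tx":0,"ty":0,"tz":-0.4,"turn":0,"fingers":40},{"tx":0,"ty":0,"tz":-0.6,"turn":0,"fingers":40},{"tx":0,"ty":0,"tz":-0.8,"turn":0,"fingers":40},{"tx":0,"ty":0,"tz":-1,"turn":0,"fingers":40},{"tx":0,"ty":0,"tz":-1,"turn":0,"fingers":40}]'
python3 -c "
from h import *
rel([423,-343,120],-0.163)"
```

```text
clock: 17.3
eef_pos: [470.4, -93.2, 235.1]
eef_rot: [-1.574, -0.018, -0.211]
wrist_force: [0.6, -0.1, -0.6]
finger_gap: 47.6
clock: 17.9
eef_pos: [427.3, -292.2, 235.1]
eef_rot: [-1.575, -0.017, -0.215]
wrist_force: [-0.4, -0.4, -1.2]
finger_gap: 47.9
p [423, -343, 120] tx 0.023 ty 0.577 tz -0.251 turn -0.0165 dist 125.94153137603688
```

```bash
python3 -m creep '[{"tx":0.01,"ty":0.1,"tz":-0.15,"turn":-0.01,"fingers":40},{"tx":0.023,"ty":0.25,"tz":-0.25,"turn":-0.0165,"fingers":40},{"tx":0.023,"ty":0.42,"tz":-0.25,"turn":-0.0165,"fingers":40},{"tx":0.023,"ty":0.577,"tz":-0.25,"turn":-0.0165,"fingers":40},{"tx":0.023,"ty":0.577,"tz":-0.25,"turn":-0.0165,"fingers":40}]'
python3 -c "
from h import *
c=optics.camera('side'); crop(c,'s5',220,400,230,400,3)
c=optics.camera('wrist'); cv2.imwrite('pics/w12.png',c['frame'][:,:,::-1])"
```

```text
clock: 18.4
eef_pos: [421.6, -341.1, 116.2]
eef_rot: [-1.571, -0.011, -0.163]
wrist_force: [0.1, 0.5, -0.2]
finger_gap: 47.5
```

View pics/s5.png

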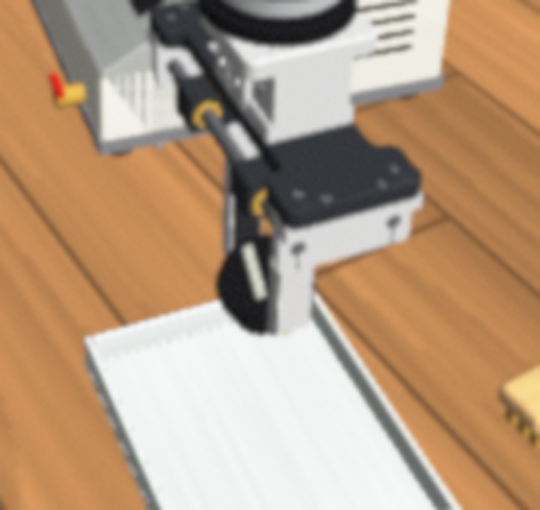

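View pics/w12.png

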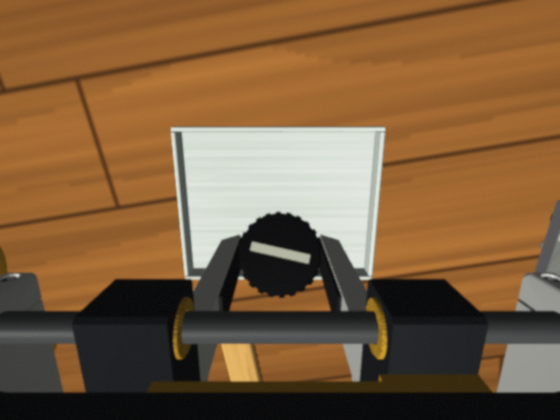

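```bash
python3 -m creep '[{"tx":0,"ty":0.15,"tz":0,"turn":0,"fingers":40},{"tx":0,"ty":0.3,"tz":0,"turn":0,"fingers":40},{"tx":0,"ty":0.38,"tz":0,"turn":0,"fingers":40},{"tx":0,"ty":0.42,"tz":0,"turn":0,"fingers":40},{"tx":0,"ty":0.44,"tz":0,"turn":0,"fingers":40},{"tx":0,"ty":0.44,"tz":0,"turn":0,"fingers":40}]'
python3 -c "
from h import *
c=optics.camera('side'); crop(c,'s6',220,400,250,420,3); print(monitor.read_state()['wrist_force'])"
```

```text
clock: 19.1
eef_pos: [425.2, -343.5, 33.9]
eef_rot: [-1.576, -0.018, -0.163]
wrist_force: [0.3, -0.3, -0.7]
finger_gap: 47.2
[ 0.42478214  0.19216741 -0.93112599]
```

View pics/s6.png

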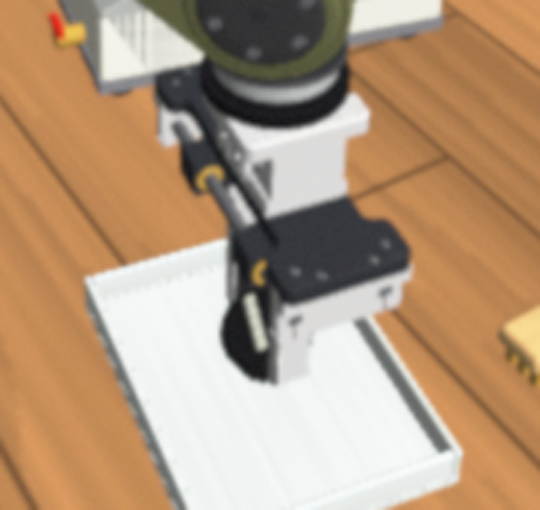

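```bash
python3 -m creep '[{"tx":-0.01,"ty":0.015,"tz":0,"turn":0,"fingers":40},{"tx":-0.01,"ty":0.03,"tz":0,"turn":0,"fingers":40},{"tx":-0.01,"ty":0.04,"tz":0,"turn":0,"fingers":40},{"tx":-0.01,"ty":0.05,"tz":0,"turn":0,"fingers":40},{"tx":-0.01,"ty":0.05,"tz":0,"turn":0,"fingers":40}]'
python3 -m creep '[{"tx":0,"ty":0.01,"tz":0,"turn":0,"fingers":40},{"tx":0,"ty":0.02,"tz":0,"turn":0,"fingers":40},{"tx":0,"ty":0.02,"tz":0,"turn":0,"fingers":40}]'
```

```text
clock: 19.65
eef_pos: [423.4, -343.3, 23.7]
eef_rot: [-1.576, -0.018, -0.163]
wrist_force: [-0.3, -0.1, -1.8]
finger_gap: 47.6
clock: 19.95
eef_pos: [423.7, -343.5, 20.4]
eef_rot: [-1.576, -0.019, -0.163]
wrist_force: [-2.4, 2.5, 8.9]
finger_gap: 47.7
```

```bash
python3 -m creep '[{"tx":0,"ty":0,"tz":0,"turn":0,"fingers":48},{"tx":0,"ty":0,"tz":0,"turn":0,"fingers":50},{"tx":0,"ty":0,"tz":0,"turn":0,"fingers":54},{"tx":0,"ty":0,"tz":0,"turn":0,"fingers":64},{"tx":0,"ty":0,"tz":0,"turn":0,"fingers":76},{"tx":0,"ty":0,"tz":0,"turn":0,"fingers":76},{"tx":0,"ty":-0.1,"tz":0,"turn":0,"fingers":76},{"tx":0,"ty":-0.3,"tz":0,"turn":0,"fingers":76},{"tx":0,"ty":-0.5,"tz":0,"turn":0,"fingers":76},{"tx":-0.2,"ty":-0.7,"tz":0,"turn":0,"fingers":76},{"tx":-0.3,"ty":-0.8,"tz":0,"turn":0,"fingers":76},{"tx":-0.3,"ty":-0.8,"tz":0,"turn":0,"fingers":76},{"tx":-0.3,"ty":-0.8,"tz":0,"turn":0,"fingers":76}]'
python3 - <<'E'
from h import *
print(monitor.read_state()["wrist_force"])
c=optics.camera("wrist"); cv2.imwrite("pics/w13.png",c["frame"][:,:,::-1]); W=cloud(c); f=c["frame"].astype(int)
m=(f.max(-1)<60)&(np.hypot(W[...,0]-423,W[...,1]+343)<70)&(W[...,2]>5); print(m.sum(),W[m].mean(0),W[m].min(0),W[m].max(0))
d=optics.camera("side"); cv2.imwrite("pics/s7.png",d["frame"][:,:,::-1])
t=optics.camera("top"); cv2.imwrite("pics/t7.png",t["frame"][:,:,::-1])
D=(cloud(d)-O)@RF
m=(abs(D[...,1])<30)&(D[...,2]>70)&(D[...,2]<150)&(D[...,0]>40)&(D[...,0]<150); q=D[m]; al=np.arctan2(q[:,2]-52,54-q[:,0]); print("side alpha",len(q),np.percentile(al,[10,50,90]))
E
```

```text
clock: 21.25
eef_pos: [361.7, -332.6, 179.4]
eef_rot: [-1.577, -0.02, -0.163]
wrist_force: [-0.3, -0.9, -0.0]
finger_gap: 75.8
[-0.29042885 -0.85784797 -0.02761858]
1234 [ 408.2610917  -341.817776     50.23655205] [ 358.15049873 -371.09164536   20.29632981] [ 436.31751166 -294.50907901  278.81583719]Traceback (most recent call last):
  File "<stdin>", line 8, in <module>
    return _quantile_unchecked(
        a, q, axis, out, overwrite_input, method, keepdims, weights)
    return _ureduce(a,
                    func=_quantile_ureduce_func,
    ...<5 lines>...
                    overwrite_input=overwrite_input,
                    method=method)
    r = func(a, **kwargs)
    result = _quantile(arr,
                       quantiles=q,
    ...<2 lines>...
                       out=out,
                       weights=wgt)
    slices_having_nans = np.isnan(arr[-1, ...])
                                  ~~~^^^^^^^^^
IndexError: index -1 is out of bounds for axis 0 with size 0
```

View pics/w13.png

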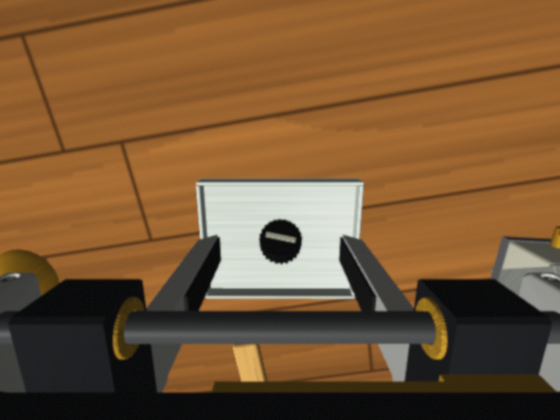

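View pics/s7.png

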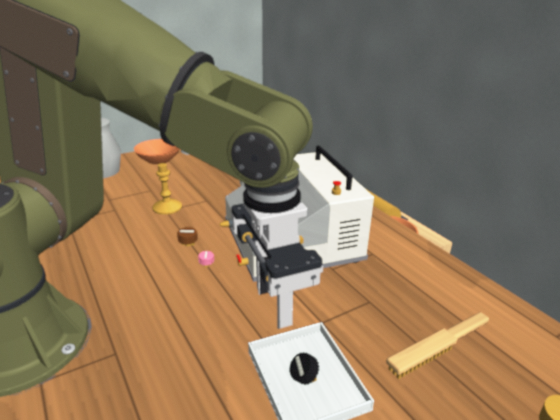

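View pics/t7.png

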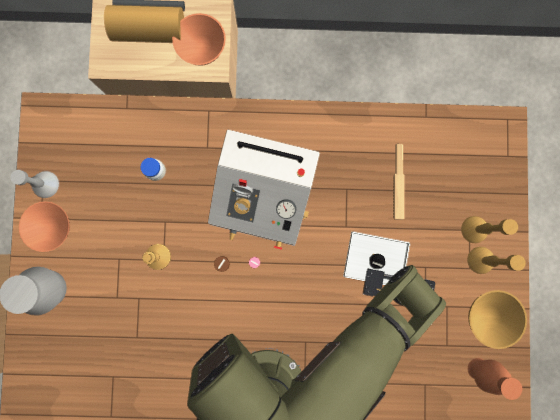

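```bash
python3 - <<'E'
from h import *
t=optics.camera("top"); W=cloud(t); W0=np.load("topW.npy")
f=t["frame"].astype(int)
for i in range(1):
    red=(f[...,0]>150)&(f[...,1]<70)&(f[...,2]<70); red[:175]=0;red[195:]=0;red[:,:235]=0;red[:,252:]=0
    q=((W-O)@RF)[red]; q=q[np.isfinite(q).all(1)]; print("tab",len(q),np.median(q,0), np.median(np.arctan2(q[:,2]-52,54-q[:,0])))
w=optics.camera("wrist"); V=cloud(w); g=w["frame"].astype(int); m=np.zeros(g.shape[:2],bool); m[215:268,255:305]=1; m&=(g.max(-1)<60)
p=V[m]; print("cap",p.mean(0),np.percentile(p[:,2],[5,50,95]))
for n,u,v in [("candle",150,257),("tin",150,168),("brush",400,185)]: print(n,(W[v-1:v+2,u-1:u+2]-W0[v-1:v+2,u-1:u+2]).reshape(-1,3).mean(0).round(1))
print(monitor.read_state()["wrist_force"])
E
```

```text
tab 14 [132.03573522  -1.365967   136.46520269] 2.3060470214992312
cap [nan nan nan] [nan nan nan]
candle [ 0.1 -0.6  2.2]
tin [-0.2 -0.3  1.1]
brush [-0.   0.   0.2]
[-0.45267786 -0.87454624 -0.60401426]
```

```bash
python3 - <<'E'
from h import *
w=optics.camera("wrist"); V=cloud(w); p=V[222:262,262:300].reshape(-1,3); p=p[(p[:,2]>15)]; print("cap",np.nanmean(p,0),np.nanpercentile(p[:,2],[5,50,95]))
print(manip.sign_off())
E
```

```text
cap [ 411.06015246 -339.7401594    39.23615164] [25.6818348  39.99970228 50.89805537]
the job is handed in; nothing more can be done
None
```

The flap is swung back, the black cap is out of the neck and lying inside the tray, and I have handed the job in. The hand-in gave no verdict. It took about 21.5 s of the 58 s allowed.

- **Flap:** I gripped the red tab across its width and swung it along its arc. The last check put it at about 2.3 rad, using only 14 pixels on the tab. Earlier readings gave 2.27 (wrist camera) and 2.29 (side camera).
- **Cap:** I turned it about 78° anticlockwise in five regripped strokes, because the tool can only turn about a vertical axis. Each stroke gave only about 16° of cap rotation for 27° of tool rotation. It then drew out along the neck axis with little force, and I set it down under light contact before letting go.
- **Final position:** The last wrist-camera measurement put the visible part of the cap about 12 mm from the tray's centre in x and 3 mm in y. The head's top face read about 40–51 mm, so its middle should be near 31–35 mm, under the 45 mm limit.
- **Bystanders:** The candlestick, tin and brush read within about 2 mm of where they started.
- **Contact:** The gripper was open and clear of everything at hand-in.

**Failed checks:** Two did not work at first:
- The side-camera check of the flap at the end failed because the arm was in the way, so I used the top camera instead.
- The first cap height reading gave no numbers, so I repeated it.

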